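# Roll the large capacitor onto the tape line

### The job

Roll the larger of the two capacitors across the repair mat, without picking it up, until it lies at rest along the strip of masking tape, over the middle of the strip. Leave the smaller capacitor where it is.

Things in the scene. Friction and masses are not known exactly. Their poses are not given: they have to be found in the camera images.
- large_center (a point): Centre of the larger capacitor: black cylinder, 45 mm in diameter, 90 mm long, about 190 g (terminals on one end stand out 6 mm), lying on the mat 110 to 190 mm left or right of the tape, level with its middle and nearly parallel to it, the way clear. x: its axis; y and z turn as it rolls. Centre 22.5 mm above the mat. Pushed slowly it rolls; the mat's resistance stops it soon after.
- small_center (a point): Centre of the smaller capacitor, a bystander of the same make, 30 mm in diameter and 50 mm long, lying on its side on the mat on the other side of the tape strip. Its x axis is the cylinder's axis.
- tape: Strip of pale masking tape stuck flat on the blue mat (of no thickness to speak of), 150 mm long and 14 mm wide: the mark. Origin at its middle, on the top of the mat, which is 4 mm above the table. x along the strip, y across it (the rolling direction), z up.
Mind the look-alikes: they are no part of the job. What is shaped like the part that bears large_center but green is not meant.

How it is judged:
On the way:
1. the larger capacitor has rolled over: at least about half a turn about its own axis (angle between large_center's own z axis and vertical above 2.5 rad), for 0.02 s.
At the end, for the whole second after the job is handed in: The larger capacitor lies at rest on its side on the mat, its centre within 15 mm of the strip's centre line and within 30 mm of the strip's middle along it, its axis within 0.2 rad (11 degrees) of the strip's direction; the smaller capacitor is within 20 mm of where it started (y of large_center in the frame of tape between -0.015 and 0.015 m and x of large_center in the frame of tape between -0.03 and 0.03 m and angle between the x axis of large_center and the x axis of tape, either way round below 0.2 rad and z of large_center in the frame of tape below 0.028 m and linear speed of large below 0.01 m/s and distance of small_center from where it was at the start of the episode below 0.02 m); the robot touches nothing.
It fails at once if the larger capacitor is lifted off the mat (more than 10 mm) or stood up (z of large_center in the frame of tape above 0.0325 m).
It fails at once if the smaller capacitor is moved 20 mm or more (distance of small_center from where it was at the start of the episode above 0.02 m).
It also fails if it takes over 34 s, if anything falls off the work surface, if the arm or the gripper's body presses on something with over 40 N, if the wrist force passes 120 N, or if a joint passes its speed limit or range.

### The arm

A 6-joint arm with a two-finger parallel gripper is mounted at the origin on the work surface. World frame = base frame: x ahead of the robot, y to its left, z up, the work surface at z = 0. Lengths are in m, angles in rad, forces in N, time in s.
With the tool pointing down it reaches from about 0.375 to 0.9 m from the base axis. Payload 3.1 kg.
Tool frame: the origin (TCP) lies on the centre line of the jaws, within the pads' length; the fingertips stand robot.tip_reach ahead of it and the grasp point (between the pads) is the TCP (robot.tip_reach is the distance from the TCP to the fingertips, in m); z points along the fingers, y is the direction in which the jaws open and shut (so a half turn about z gives the same grasp; the last joint's range is limited). The gripper opens to 87 mm and grips with 3 to 60 N. Pads are 19 mm wide; open, the fingers measure 117 mm over their backs; the gripper's body (75 mm by 190 mm) begins 51 mm behind the grasp point.
Start: joints at [-1.494, 0.527, 1.433, -0, 1.181, -0.178], TCP at [0.158, -0.605, 0.242] pointing down, gripper open.
Joint ranges: [-3.08, 3.08], [-0.75, 2.2], [0.22, 2.44], [-1.43, 4.57], [0, 2.65], [-2.85, 2.85]. Speed limits (rad/s): [2.79, 2.79, 3.14, 3.14, 3.14, 3.14].

### API

Orientations are given as a unit quaternion [x, y, z, w].
In Python, from rig import telemetry, viewer, robot gives the robot as it stands. The module is installed in compiled form; this text tells all that it offers.
- The arm moves only by the tool step_arm, never from a script. Its argument "targets" is a list of rows, each an object of numbers: "dx", "dy", "dz": the shift along the tool's x, y, z in m; "rx", "ry", "rz": the turn, a rotation vector about the tool's x, y, z in degrees. In form: [{"dx": .., "dy": .., "dz": .., "rx": .., "ry": .., "rz": ..}, ...]. A call has exactly 5 rows; each row is the pose to reach, as a shift and turn from the pose measured when the call began, along the tool's axes at that moment; what a row does not reach only later rows make up. A row lasts 1/8 s, in which the tool goes at most 62.5 mm and 10.7 degrees, less where a joint would pass 70% of its speed; a pose out of reach is approached as far as the arm can. A call with a gripper value outside its range is refused whole. "gripper" is the opening, from 0 (shut) to 1 (fully open), set as the call begins (left out, the last holds). The fingers move at their own pace and stop on an object; "force" is the grip in N (left out, the last holds). Time passes only in rows, so rows that repeat a pose let the fingers close, or fill a call up. It gives the time, the measured TCP pose, the force and the opening at its end, in the units of the state.
- telemetry.get_obs(): the state, without advancing time (a new reading comes with each control period).
- viewer.camera(name): name is "scene" or "top" or "wrist"; returns a dict with "img" (400x640x3 uint8, blue, green, red), "depth" (400x640 float32, m along the optical axis (not along the pixel's ray), 0 where there is no reading), "K" (3x3 intrinsics, pixels), "R" (3x3) and "t" (3): a world point X has camera coordinates R X + t. Camera axes: x right, y down, z forward; pixel columns grow to the right and rows downward; lengths in m; the calibration is good to about 2 mm. A picture is of the moment at which its call begins.
- robot.hand_in(): hands the job in, once; it reports no verdict.
The state is a dict: "time": time; "q": joint angles; "joint_velocities": joint speeds; "joint_torque": joint torques, N m; "position": TCP position; "tool_rot": TCP orientation; "ft_force": force on the tool from outside, world axes, zero at the start; "moment": the same for the moment, N m; "grip_width": finger opening in m.
Only numpy, scipy, OpenCV 4.12 (cv2) and the standard library are available. Lean on these libraries where they do the work, as an engineer would, in place of code of your own. Each camera call takes 0.05 s, during which the arm holds its last target.

## Working session

There is one attempt and no reset: what is moved stays moved. The work goes in short steps, Python scripts to look and compute and a tool call to move; the robot and the scene stay as the last step left them, time stands still between calls to the robot, and variables do not carry over. Pictures are saved under pics/ and viewed, and the job is handed in when it is done.

Besides the shell and the picture viewer there is one more tool, called after "Request:" in YAML: its name, and indented under it one key for each argument. step_arm: Moves the arm, as the interface text tells. Its arguments: {"type":"object","properties":{"targets":{"type":"array"},"gripper":{"type":"number"},"force":{"type":"number"}},"required":["targets"]}

```bash
mkdir -p pics; python3 - <<'E'
from rig import telemetry, viewer, robot
import cv2,numpy as np
o=telemetry.get_obs();print(o['time'],o['position'],o['tool_rot'],o['grip_width'],robot.tip_reach)
for n in ['top','scene']:
    c=viewer.camera(n);cv2.imwrite(f'pics/{n}0.png',c['img']);np.savez(f'pics/{n}0.npz',**c)
E
```

```text
0.0 [ 0.15749715 -0.60413806  0.24057938] [ 9.91894530e-01  1.27059569e-01  5.26574106e-05 -1.05141298e-03] 0.08717024962238748 0.019
```

View pics/top0.png

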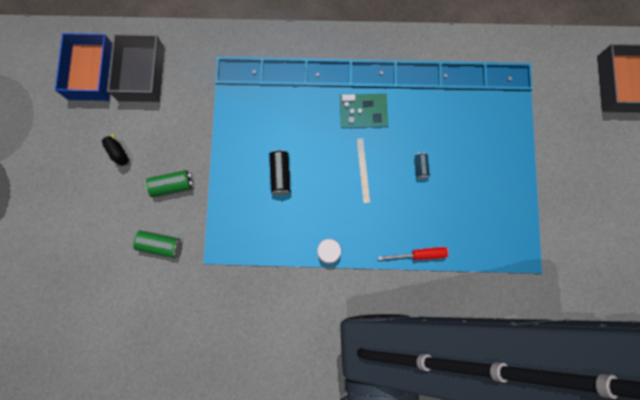

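View pics/scene0.png

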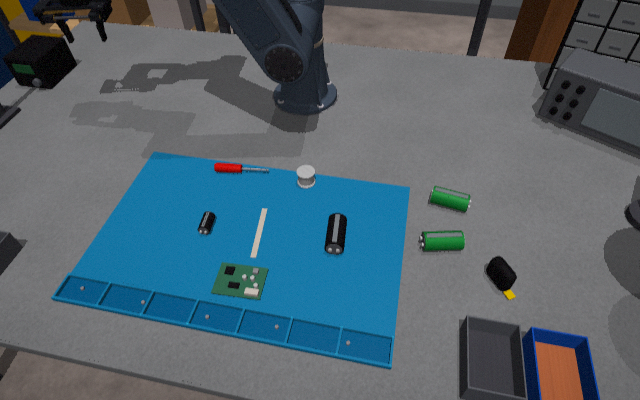

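The top view shows the tape from about (361,139) to (367,202), the large capacitor near (280,173), the small one near (423,166), and a white pot at (329,251). Next I'll turn these pixels into world positions.

```bash
cat > h.py <<'E'
import numpy as np,cv2
def ray(c,u,v,z):
    K,R,t=c['K'],c['R'],c['t']
    d=R.T@np.linalg.inv(K)@np.array([u,v,1.]);o=-R.T@t
    return o+d*(z-o[2])/d[2]
def cloud(c):
    K,R,t=c['K'],c['R'],c['t'];D=c['depth'];v,u=np.mgrid[:D.shape[0],:D.shape[1]]
    P=np.stack([(u-K[0,2])/K[0,0]*D,(v-K[1,2])/K[1,1]*D,D],-1)
    return (P-t)@R
def tape(c,box):
    x0,y0,x1,y1=box
    im=c['img'][y0:y1,x0:x1].astype(int); m=(im.min(2)>120)&(im[...,2]>im[...,0]-10)
    v,u=np.nonzero(m);pts=np.stack([u+x0,v+y0],1).astype(np.float32)
    r=cv2.minAreaRect(pts);return r,pts
def blob(c,box,zmin,zmax=0.06):
    x0,y0,x1,y1=box;W=cloud(c)[y0:y1,x0:x1].reshape(-1,3)
    return W[(W[:,2]>zmin)&(W[:,2]<zmax)]
E
python3 - <<'E'
from h import *
c=dict(np.load('pics/top0.npz'))
print(ray(c,320,200,0),(-c['R'].T@c['t']))
r,p=tape(c,(345,132,385,210))
b=cv2.boxPoints(r);print(r,len(p))
W=np.array([ray(c,u,v,.004) for u,v in p]);m=W[:,:2].mean(0);w,V=np.linalg.eigh(np.cov(W[:,:2].T));print('tape',m,V[:,1],np.degrees(np.arctan2(V[1,1],V[0,1])),np.sqrt(12*w))
for nm,bx,z in [('large',(262,140,300,210),.015),('small',(408,145,438,187),.012)]:
    B=blob(c,bx,z);q=B[:,:2];rr=cv2.minAreaRect(q.astype(np.float32));w,V=np.linalg.eigh(np.cov(q.T))
    print(nm,len(B),q.mean(0),rr,np.degrees(np.arctan2(V[1,1],V[0,1])),B[:,2].max())
print('mat z',np.median(blob(c,(300,140,340,200),-.02)[:,2]))
B=blob(c,(315,238,343,268),.012,.2);print('pot',B.mean(0),B.max(0),B.min(0))
B=blob(c,(336,90,390,131),.008,.2);print('pcb',B.max(0),B.min(0))
im=c['img'][125:285,200:450];cv2.imwrite('pics/crop0.png',cv2.resize(im,None,fx=3,fy=3,interpolation=cv2.INTER_CUBIC))
E
```

```text
[0.50474915 0.11506142 0.        ] [0.29953912 0.12047801 1.11551893]
((362.8354187011719, 170.51829528808594), (61.731231689453125, 5.079851150512695), 83.6598129272461) 305
tape [0.57254801 0.01906812] [-0.99352898 -0.11357888] -173.4783363713608 [0.0111896  0.14376472]
large 854 [0.55657577 0.20533974] ((0.5618534684181213, 0.2067369520664215), (0.09845039993524551, 0.04474254325032234), 5.206881046295166) -175.6502543855375 0.05491457256737893
small 335 [ 0.58280654 -0.10936606] ((0.5861903429031372, -0.1103208065032959), (0.057387202978134155, 0.030482251197099686), 1.3224520683288574) -174.5619657081118 0.040820687414459066
mat z 0.004650864591274653
pot [0.38783198 0.09320678 0.04447578] [0.41275435 0.11706748 0.04959219] [0.36355327 0.0697771  0.03835014]
pcb [0.76822414 0.08389263 0.02631674] [ 0.66870567 -0.03963613  0.00800881]
```

View pics/crop0.png

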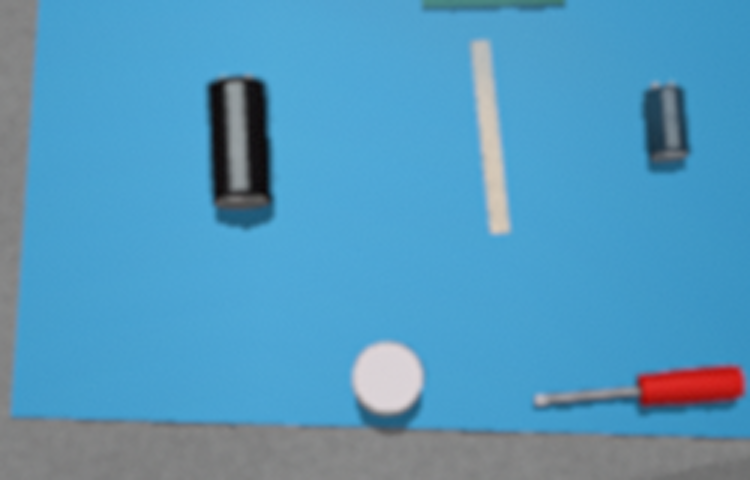

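```bash
cat >> h.py <<'E'
from scipy.spatial.transform import Rotation as Ro
def rel(tx,ty,tz,xang):
    from rig import telemetry
    o=telemetry.get_obs();R=Ro.from_quat(o['tool_rot']);p=np.array(o['position'])
    a=np.radians(xang);T=np.array([[np.cos(a),np.sin(a),0],[np.sin(a),-np.cos(a),0],[0,0,-1]]).T
    T=np.column_stack([[np.cos(a),np.sin(a),0],[np.sin(a),-np.cos(a),0],[0,0,-1]])
    d=R.inv().apply(np.array([tx,ty,tz])-p);rv=(R.inv()*Ro.from_matrix(T)).as_rotvec(degrees=True)
    print('t',o['time'],'p',p.round(4),'d',d.round(4),'rv',rv.round(2),'F',np.round(o['ft_force'],2))
E
python3 - <<'E'
from h import *
c=dict(np.load('pics/top0.npz'))
B=blob(c,(262,140,300,210),.040);print(B[:,:2].mean(0),B.min(0),B.max(0),np.median(B[:,2]))
s=dict(np.load('pics/scene0.npz'))
W=cloud(s)[200:260,315:355].reshape(-1,3);W=W[(W[:,2]>.040)&(W[:,2]<.06)];print(W.mean(0),W.min(0),W.max(0))
rel(.36,-.40,.24,64.6)
E
```

```text
[0.55844535 0.20621546] [0.51311076 0.18348676 0.04002178] [0.60530072 0.22839319 0.05491457] 0.04700378573805512
[0.56569458 0.21094857 0.04560258] [0.51370472 0.18904296 0.04000176] [0.6081289  0.23187116 0.05200059]
t 0.1 p [ 0.1575 -0.6042  0.2407] d [ 0.2474 -0.1465  0.001 ] rv [ -0.1   -0.07 -50.  ] F [-0.53 -0.01 -1.12]
```

Request:
step_arm:
  targets:
    - {"dx":0.05,"dy":-0.029,"rz":-10}
    - {"dx":0.1,"dy":-0.058,"rz":-20}
    - {"dx":0.15,"dy":-0.088,"rz":-30}
    - {"dx":0.2,"dy":-0.117,"rz":-40}
    - {"dx":0.247,"dy":-0.146,"rz":-50}
  gripper: 0.5

```text
invalid input
```

```bash
python3 -c "
from h import *
rel(.50,-.14,.20,96.5)"
```

```text
t 0.1 p [ 0.1575 -0.6042  0.2407] d [ 0.4484 -0.3628  0.0415] rv [-8.00e-02 -1.00e-01 -8.19e+01] F [-0.53 -0.01 -1.12]
```

Request:
step_arm:
  targets:
    - {"dx":0.05,"dy":-0.029,"dz":0,"rx":0,"ry":0,"rz":-10}
    - {"dx":0.1,"dy":-0.058,"dz":0,"rx":0,"ry":0,"rz":-20}
    - {"dx":0.15,"dy":-0.088,"dz":0,"rx":0,"ry":0,"rz":-30}
    - {"dx":0.2,"dy":-0.117,"dz":0,"rx":0,"ry":0,"rz":-40}
    - {"dx":0.247,"dy":-0.146,"dz":0,"rx":0,"ry":0,"rz":-50}
  gripper: 0.5

```text
time: 0.72
position: [0.3608, -0.399, 0.2407]
tool_rot: [0.844, 0.537, 0.001, -0.001]
ft_force: [0.2, -0.9, -0.7]
grip_width: 0.0471
```

```bash
python3 -c "
from h import *
rel(.50,-.14,.20,96.5)"
```

```text
t 0.725 p [ 0.3608 -0.399   0.2407] d [0.2935 0.0163 0.0413] rv [ -0.04  -0.14 -31.57] F [ 0.16 -0.85 -0.68]
```

Request:
step_arm:
  targets:
    - {"dx":0.058,"dy":0.003,"dz":0.008,"rx":0,"ry":0,"rz":-7}
    - {"dx":0.117,"dy":0.006,"dz":0.016,"rx":0,"ry":0,"rz":-14}
    - {"dx":0.175,"dy":0.01,"dz":0.024,"rx":0,"ry":0,"rz":-21}
    - {"dx":0.234,"dy":0.013,"dz":0.032,"rx":0,"ry":0,"rz":-28}
    - {"dx":0.293,"dy":0.016,"dz":0.041,"rx":0,"ry":0,"rz":-31.5}

```text
time: 1.35
position: [0.5001, -0.1385, 0.2]
tool_rot: [0.666, 0.746, 0.001, -0.001]
ft_force: [-0.2, -0.8, -0.4]
grip_width: 0.0434
```

```bash
python3 -c "
from h import *
rel(.55,.283,.16,96.5)"
```

```text
t 1.35 p [ 0.5001 -0.1385  0.2   ] d [0.413  0.0976 0.041 ] rv [ 0.01 -0.14  0.05] F [-0.17 -0.81 -0.42]
```

Request:
step_arm:
  targets:
    - {"dx":0.055,"dy":0.013,"dz":0.005,"rx":0,"ry":0,"rz":0}
    - {"dx":0.11,"dy":0.026,"dz":0.01,"rx":0,"ry":0,"rz":0}
    - {"dx":0.165,"dy":0.04,"dz":0.015,"rx":0,"ry":0,"rz":0}
    - {"dx":0.22,"dy":0.053,"dz":0.02,"rx":0,"ry":0,"rz":0}
    - {"dx":0.275,"dy":0.065,"dz":0.025,"rx":0,"ry":0,"rz":0}

```text
time: 1.98
position: [0.5333, 0.144, 0.1752]
tool_rot: [0.666, 0.746, 0.001, -0.001]
ft_force: [1.8, 0.4, 0.9]
grip_width: 0.0434
```

```bash
python3 -c "
from h import *
rel(.552,.284,.10,96.5)"
```

```text
t 1.975 p [0.5333 0.144  0.1752] d [0.1368 0.0346 0.0755] rv [-0.01 -0.13  0.05] F [1.77 0.35 0.86]
```

Request:
step_arm:
  targets:
    - {"dx":0.046,"dy":0.012,"dz":0,"rx":0,"ry":0,"rz":0}
    - {"dx":0.092,"dy":0.024,"dz":0,"rx":0,"ry":0,"rz":0}
    - {"dx":0.137,"dy":0.035,"dz":0,"rx":0,"ry":0,"rz":0}
    - {"dx":0.137,"dy":0.035,"dz":0.04,"rx":0,"ry":0,"rz":0}
    - {"dx":0.137,"dy":0.035,"dz":0.075,"rx":0,"ry":0,"rz":0}

```text
time: 2.6
position: [0.552, 0.2852, 0.0994]
tool_rot: [0.665, 0.747, 0.001, -0.001]
ft_force: [-0.3, -1.1, -0.2]
grip_width: 0.0438
```

```bash
python3 - <<'E'
from h import *
rel(.552,.284,.03,96.5)
from rig import viewer
for n in ['top','scene','wrist']:
    c=viewer.camera(n);np.savez(f'pics/{n}1.npz',**c)
    im=c['img']
    if n=='top': im=cv2.resize(im[110:290,180:460],None,fx=2.5,fy=2.5,interpolation=cv2.INTER_CUBIC)
    cv2.imwrite(f'pics/{n}1.png',im)
E
```

```text
t 2.6 p [0.552  0.2852 0.0994] d [-0.0014 -0.0001  0.0694] rv [-0.01 -0.13  0.16] F [-0.28 -1.06 -0.22]
```

View pics/wrist1.png

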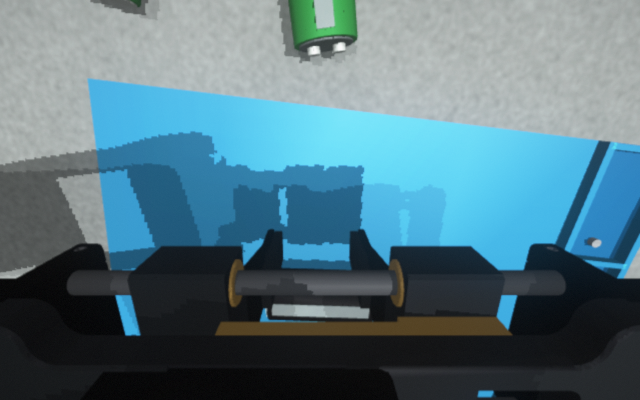

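View pics/scene1.png

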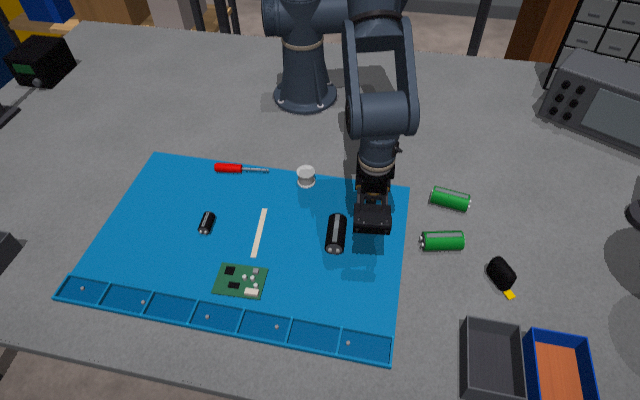

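Request:
step_arm:
  targets:
    - {"dx":0,"dy":0,"dz":0.02,"rx":0,"ry":0,"rz":0}
    - {"dx":0,"dy":0,"dz":0.04,"rx":0,"ry":0,"rz":0}
    - {"dx":0,"dy":0,"dz":0.06,"rx":0,"ry":0,"rz":0}
    - {"dx":-0.015,"dy":0,"dz":0.069,"rx":0,"ry":0,"rz":0}
    - {"dx":-0.03,"dy":0,"dz":0.069,"rx":0,"ry":0,"rz":0}

```text
time: 3.38
position: [0.5533, 0.2528, 0.0287]
tool_rot: [0.665, 0.746, -0.002, -0.003]
ft_force: [-0.0, 0.4, 0.2]
grip_width: 0.0436
```

Request:
step_arm:
  targets:
    - {"dx":-0.005,"dy":0,"dz":0,"rx":0,"ry":0,"rz":0}
    - {"dx":-0.01,"dy":0,"dz":0,"rx":0,"ry":0,"rz":0}
    - {"dx":-0.015,"dy":0,"dz":0,"rx":0,"ry":0,"rz":0}
    - {"dx":-0.02,"dy":0,"dz":0,"rx":0,"ry":0,"rz":0}
    - {"dx":-0.025,"dy":0,"dz":0,"rx":0,"ry":0,"rz":0}

```text
time: 4.0
position: [0.5562, 0.2278, 0.0288]
tool_rot: [0.665, 0.747, -0.002, -0.003]
ft_force: [0.1, -0.5, -0.7]
grip_width: 0.0436
```

```bash
cat > look.py <<'E'
from h import *
import sys
from rig import viewer
k=sys.argv[1];rel(.5725,.0191,.03,96.5)
from rig import telemetry
o=telemetry.get_obs()
T=np.array([.5725,.0191]);t=np.array([.9935,.1136]);n=np.array([-.1136,.9935])
p=o['position'][:2]-T;print('tcp along,across',p@t,p@n)
c=viewer.camera('scene');cv2.imwrite(f'pics/s{k}.png',cv2.resize(c['img'][130:300,150:430],None,fx=2.5,fy=2.5,interpolation=cv2.INTER_CUBIC))
np.savez(f'pics/s{k}.npz',**c)
E
python3 look.py 2
```

```text
t 4.0 p [0.5562 0.2278 0.0288] d [-0.2092 -0.0078 -0.0013] rv [-0.39 -0.05  0.08] F [ 0.1  -0.5  -0.75]
tcp along,across 0.007564426894355857 0.20921497366471703
```

View pics/s2.png

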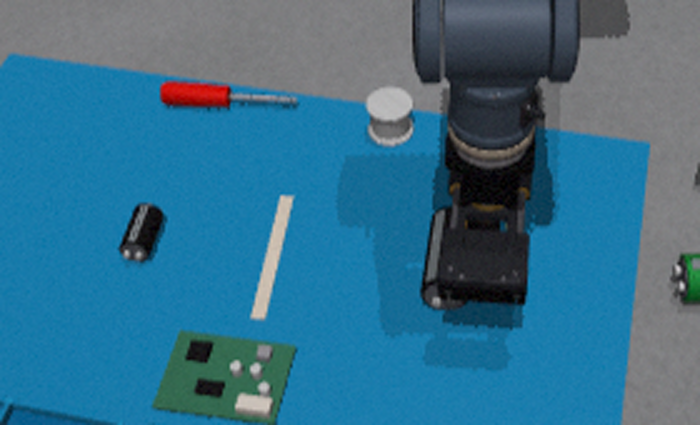

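Request:
step_arm:
  targets:
    - {"dx":-0.006,"dy":0,"dz":0,"rx":0,"ry":0,"rz":0}
    - {"dx":-0.012,"dy":0,"dz":0,"rx":0,"ry":0,"rz":0}
    - {"dx":-0.018,"dy":0,"dz":0,"rx":0,"ry":0,"rz":0}
    - {"dx":-0.024,"dy":0,"dz":0,"rx":0,"ry":0,"rz":0}
    - {"dx":-0.03,"dy":0,"dz":0,"rx":0,"ry":0,"rz":0}

```text
time: 4.68
position: [0.5598, 0.1969, 0.0287]
tool_rot: [0.665, 0.746, -0.002, -0.003]
ft_force: [0.2, -0.5, 0.7]
grip_width: 0.0435
```

Request:
step_arm:
  targets:
    - {"dx":-0.006,"dy":0,"dz":0,"rx":0,"ry":0,"rz":0}
    - {"dx":-0.012,"dy":0,"dz":0,"rx":0,"ry":0,"rz":0}
    - {"dx":-0.018,"dy":0,"dz":0,"rx":0,"ry":0,"rz":0}
    - {"dx":-0.024,"dy":0,"dz":0,"rx":0,"ry":0,"rz":0}
    - {"dx":-0.03,"dy":0,"dz":0,"rx":0,"ry":0,"rz":0}

```text
time: 5.3
position: [0.5633, 0.1668, 0.0287]
tool_rot: [0.665, 0.746, -0.002, -0.003]
ft_force: [-0.5, 1.3, -0.2]
grip_width: 0.0438
```

```bash
python3 look.py 3
```

```text
t 5.3 p [0.5633 0.1668 0.0287] d [-0.1478 -0.0077 -0.0013] rv [-0.4  -0.03  0.06] F [-0.46  1.27 -0.23]
tcp along,across 0.007611049443669905 0.1477518907478707
```

View pics/s3.png

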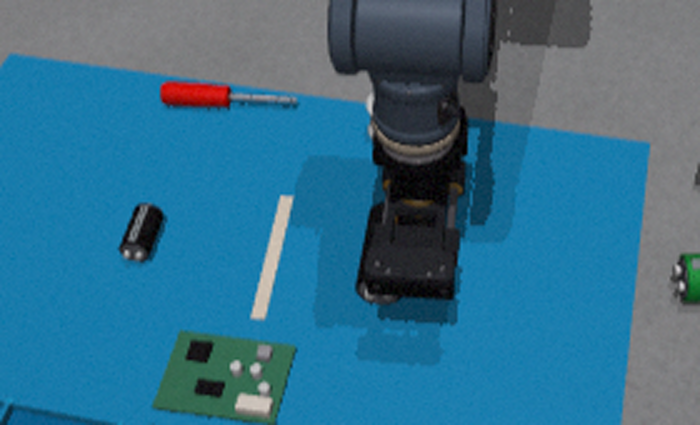

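Request:
step_arm:
  targets:
    - {"dx":-0.006,"dy":0,"dz":0,"rx":0,"ry":0,"rz":0}
    - {"dx":-0.012,"dy":0,"dz":0,"rx":0,"ry":0,"rz":0}
    - {"dx":-0.018,"dy":0,"dz":0,"rx":0,"ry":0,"rz":0}
    - {"dx":-0.024,"dy":0,"dz":0,"rx":0,"ry":0,"rz":0}
    - {"dx":-0.03,"dy":0,"dz":0,"rx":0,"ry":0,"rz":0}

```text
time: 5.98
position: [0.5669, 0.1359, 0.0287]
tool_rot: [0.666, 0.746, -0.003, -0.002]
ft_force: [0.1, 0.0, 0.6]
grip_width: 0.0434
```

Request:
step_arm:
  targets:
    - {"dx":-0.005,"dy":0,"dz":0,"rx":0,"ry":0,"rz":0}
    - {"dx":-0.01,"dy":0,"dz":0,"rx":0,"ry":0,"rz":0}
    - {"dx":-0.015,"dy":0,"dz":0,"rx":0,"ry":0,"rz":0}
    - {"dx":-0.02,"dy":0,"dz":0,"rx":0,"ry":0,"rz":0}
    - {"dx":-0.025,"dy":0,"dz":0,"rx":0,"ry":0,"rz":0}

```text
time: 6.6
position: [0.5698, 0.1107, 0.0287]
tool_rot: [0.666, 0.746, -0.003, -0.002]
ft_force: [1.2, -0.2, 1.0]
grip_width: 0.0436
```

```bash
cat >> look.py <<'E'
W=cloud(c).reshape(-1,3);P=W[:,:2]-T;a=P@t;b=P@n
m=(W[:,2]>.02)&(W[:,2]<.056)&(abs(a)<.075)&(abs(b)<.2)
print('pts',m.sum(),'along',a[m].min(),a[m].max())
h,e=np.histogram(b[m],np.arange(-.2,.2,.005));print([(round(x,3),int(y)) for x,y in zip(e,h) if y])
E
python3 look.py 4
```

```text
t 6.6 p [0.5698 0.1107 0.0287] d [-0.0914 -0.0077 -0.0013] rv [-0.41 -0.01  0.04] F [ 1.2  -0.15  0.98]
tcp along,across 0.0076891900479540845 0.09135026824526525
pts 337 along -0.0361637638206535 0.06100353709894835
[(np.float64(-0.14), 27), (np.float64(-0.135), 37), (np.float64(-0.13), 41), (np.float64(-0.125), 53), (np.float64(-0.12), 55), (np.float64(-0.115), 19), (np.float64(0.035), 10), (np.float64(0.04), 15), (np.float64(0.045), 15), (np.float64(0.055), 1), (np.float64(0.06), 4), (np.float64(0.065), 14), (np.float64(0.07), 10), (np.float64(0.075), 6), (np.float64(0.08), 5), (np.float64(0.085), 8), (np.float64(0.09), 9), (np.float64(0.095), 8)]
```

View pics/s4.png

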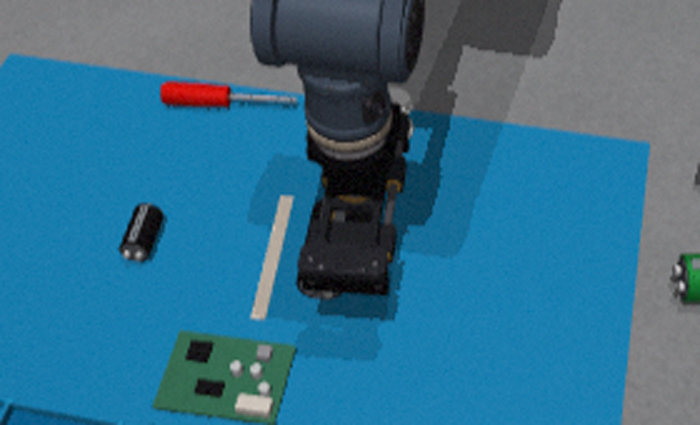

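Request:
step_arm:
  targets:
    - {"dx":-0.005,"dy":0,"dz":0,"rx":0,"ry":0,"rz":0}
    - {"dx":-0.01,"dy":0,"dz":0,"rx":0,"ry":0,"rz":0}
    - {"dx":-0.015,"dy":0,"dz":0,"rx":0,"ry":0,"rz":0}
    - {"dx":-0.02,"dy":0,"dz":0,"rx":0,"ry":0,"rz":0}
    - {"dx":-0.025,"dy":0,"dz":0,"rx":0,"ry":0,"rz":0}

```text
time: 7.28
position: [0.5728, 0.085, 0.0287]
tool_rot: [0.666, 0.746, -0.003, -0.002]
ft_force: [0.4, -1.1, -0.1]
grip_width: 0.0435
```

Request:
step_arm:
  targets:
    - {"dx":-0.005,"dy":0,"dz":0,"rx":0,"ry":0,"rz":0}
    - {"dx":-0.009,"dy":0,"dz":0,"rx":0,"ry":0,"rz":0}
    - {"dx":-0.013,"dy":0,"dz":0,"rx":0,"ry":0,"rz":0}
    - {"dx":-0.016,"dy":0,"dz":0,"rx":0,"ry":0,"rz":0}
    - {"dx":-0.019,"dy":0,"dz":0,"rx":0,"ry":0,"rz":0}

```text
time: 7.9
position: [0.575, 0.066, 0.0287]
tool_rot: [0.666, 0.746, -0.003, -0.002]
ft_force: [0.1, 0.5, 0.2]
grip_width: 0.0436
```

Request:
step_arm:
  targets:
    - {"dx":0,"dy":0,"dz":0,"rx":0,"ry":0,"rz":0}
    - {"dx":0,"dy":0,"dz":0,"rx":0,"ry":0,"rz":0}
    - {"dx":0,"dy":0,"dz":0,"rx":0,"ry":0,"rz":0}
    - {"dx":0,"dy":0,"dz":0,"rx":0,"ry":0,"rz":0}
    - {"dx":0,"dy":0,"dz":0,"rx":0,"ry":0,"rz":0}

```text
time: 8.52
position: [0.575, 0.066, 0.0287]
tool_rot: [0.666, 0.746, -0.003, -0.002]
ft_force: [-0.9, 0.3, 1.0]
grip_width: 0.0435
```

```bash
python3 look.py 5
```

```text
t 8.525 p [0.575  0.066  0.0287] d [-0.0463 -0.0078 -0.0012] rv [-0.4  -0.    0.02] F [-0.89  0.27  0.98]
tcp along,across 0.007770408517430562 0.04633840526017425
pts 315 along -0.03521869877313011 0.0570847253135877
[(np.float64(-0.145), 1), (np.float64(-0.14), 27), (np.float64(-0.135), 34), (np.float64(-0.13), 41), (np.float64(-0.125), 47), (np.float64(-0.12), 51), (np.float64(-0.115), 26), (np.float64(-0.015), 1), (np.float64(-0.01), 12), (np.float64(-0.005), 13), (np.float64(0.0), 3), (np.float64(0.015), 8), (np.float64(0.02), 12), (np.float64(0.025), 11), (np.float64(0.03), 8), (np.float64(0.035), 3), (np.float64(0.04), 6), (np.float64(0.045), 8), (np.float64(0.055), 3)]
```

View pics/s5.png

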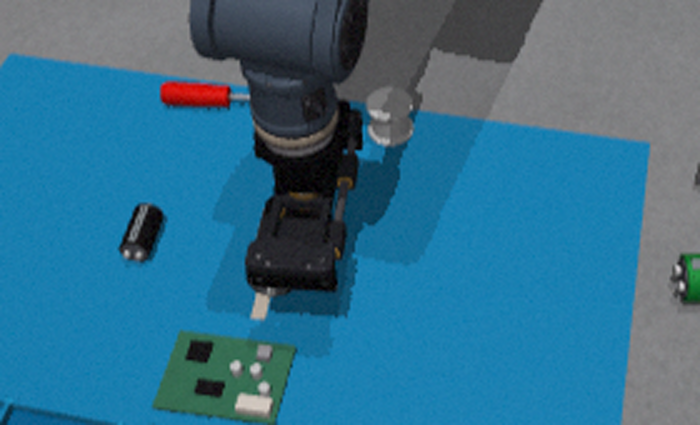

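Request:
step_arm:
  targets:
    - {"dx":-0.002,"dy":0,"dz":0,"rx":0,"ry":0,"rz":0}
    - {"dx":-0.004,"dy":0,"dz":0,"rx":0,"ry":0,"rz":0}
    - {"dx":-0.006,"dy":0,"dz":0,"rx":0,"ry":0,"rz":0}
    - {"dx":-0.008,"dy":0,"dz":0,"rx":0,"ry":0,"rz":0}
    - {"dx":-0.01,"dy":0,"dz":0,"rx":0,"ry":0,"rz":0}

```text
time: 9.2
position: [0.5761, 0.0559, 0.0287]
tool_rot: [0.666, 0.746, -0.003, -0.002]
ft_force: [0.3, 0.4, -0.2]
grip_width: 0.0439
```

Request:
step_arm:
  targets:
    - {"dx":0,"dy":0,"dz":0,"rx":0,"ry":0,"rz":0}
    - {"dx":0.005,"dy":0,"dz":0,"rx":0,"ry":0,"rz":0}
    - {"dx":0.03,"dy":0,"dz":0,"rx":0,"ry":0,"rz":0}
    - {"dx":0.07,"dy":0,"dz":0,"rx":0,"ry":0,"rz":0}
    - {"dx":0.12,"dy":0,"dz":-0.04,"rx":0,"ry":0,"rz":0}

```text
time: 9.82
position: [0.5606, 0.1745, 0.0655]
tool_rot: [0.666, 0.746, -0.005, -0.005]
ft_force: [0.7, 0.4, -0.4]
grip_width: 0.0436
```

```bash
python3 look.py 6; python3 - <<'E'
from h import *
from rig import viewer
c=viewer.camera('top');np.savez('pics/top6.npz',**c)
cv2.imwrite('pics/top6.png',cv2.resize(c['img'][110:290,180:460],None,fx=2.5,fy=2.5,interpolation=cv2.INTER_CUBIC))
E
```

```text
t 9.825 p [0.5606 0.1745 0.0655] d [-0.1557 -0.0051  0.0356] rv [-0.79 -0.   -0.08] F [ 0.67  0.44 -0.4 ]
tcp along,across 0.0058325222169929945 0.1557319607677268
pts 913 along -0.03847547093648278 0.06107276452766353
[(np.float64(-0.145), 1), (np.float64(-0.14), 26), (np.float64(-0.135), 32), (np.float64(-0.13), 40), (np.float64(-0.125), 51), (np.float64(-0.12), 49), (np.float64(-0.115), 29), (np.float64(-0.02), 21), (np.float64(-0.015), 61), (np.float64(-0.01), 61), (np.float64(-0.005), 75), (np.float64(0.0), 80), (np.float64(0.005), 86), (np.float64(0.01), 88), (np.float64(0.015), 90), (np.float64(0.02), 105), (np.float64(0.025), 18)]
```

View pics/s6.png

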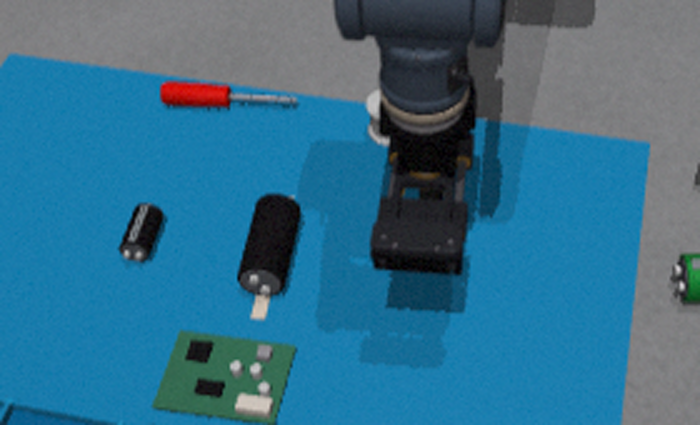

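View pics/top6.png

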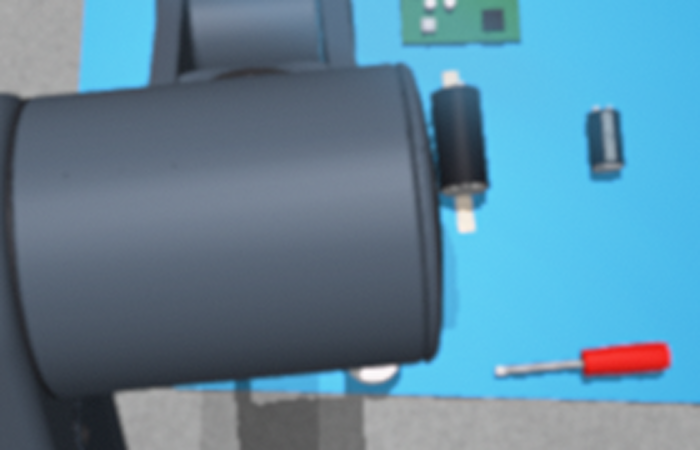

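```bash
python3 - <<'E'
from h import *
from rig import viewer,telemetry
c=viewer.camera('scene');np.savez('pics/s7.npz',**c)
a=np.load('pics/scene0.npz')['img'][205:265,310:370];b=c['img'][200:260,230:290];d=np.load('pics/s3.npz')['img'][225:265,280:320]
f=lambda i,k:cv2.resize(i,(k,k),interpolation=cv2.INTER_CUBIC)
cv2.imwrite('pics/cmp.png',np.hstack([f(a,390),f(b,390)]))
W=cloud(c).reshape(-1,3);P=W[:,:2]-np.array([.5725,.0191]);t=np.array([.9935,.1136]);n=np.array([-.1136,.9935])
A=P@t;B=P@n
for nm,b0,z in(('large',0.,.04),('small',-.125,.025)):
    m=(W[:,2]>z)&(W[:,2]<.056)&(abs(A)<.075)&(abs(B-b0)<.04);q=np.stack([A[m],B[m]],1)
    w,V=np.linalg.eigh(np.cov(q.T));print(nm,q.mean(0),q.min(0),q.max(0),np.degrees(np.arctan2(V[1,1],V[0,1])),W[m,2].max())
E
```

```text
large [0.01233208 0.00454025] [-0.03694225 -0.01399187] [0.0569811  0.02139525] 179.33493821725577 0.05217700727386112
small [ 0.00156933 -0.12604227] [-0.02740606 -0.14021293] [ 0.02633825 -0.11422077] 176.7848522409885 0.03627008099327302
```

View pics/cmp.png

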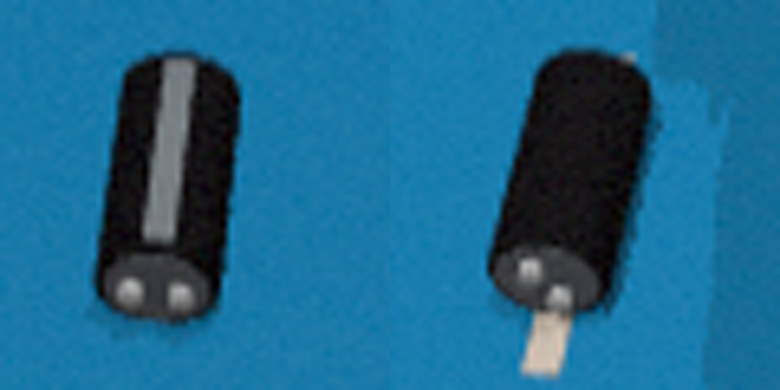

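```bash
python3 - <<'E'
from h import *
# crops centred on cap end (view coords /2.5 + offset)
L=[]
for k,(x,y) in {'2':(445,290),'3':(378,288),'4':(318,288),'5':(265,290)}.items():
    im=np.load(f'pics/s{k}.npz')['img'];u=int(x/2.5+150);v=int(y/2.5+130)
    L.append(cv2.resize(im[v-20:v+12,u-16:u+16],(195,195),interpolation=cv2.INTER_CUBIC))
cv2.imwrite('pics/cmp2.png',cv2.convertScaleAbs(np.hstack(L),alpha=1.8))
E
```

```text
(no output)
```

View pics/cmp2.png

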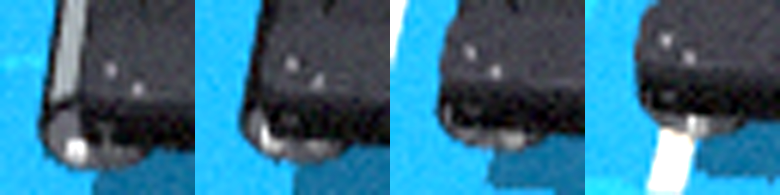

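```bash
python3 -c "
from rig import robot,telemetry
print(telemetry.get_obs()['time']);print(robot.hand_in())"
```

```text
9.975
the job is handed in; nothing more can be done
None
```

I rolled the larger capacitor about 190 mm across the mat onto the tape by pushing it slowly with both fingertips. I then backed the gripper about 100 mm clear and handed in at about 10 s.

Last checks, from the scene camera:
- **Position:** its centre is about 3–5 mm across and about 9–12 mm along from the strip's middle. The limits are 15 and 30 mm.
- **Angle:** its axis is within about 1° of the tape.
- **Rest:** it looked unmoved in two scene pictures about 0.1 s apart. I did not measure its speed.
- **Smaller capacitor:** it looked unmoved in all pictures, and the gripper never came near it. I compared it by eye and did not compute its displacement.
- **Roll:** the label and terminals fit about 1.3 turns (8.2 rad). I read this from the pictures and did not measure it directly, because the gripper hid part of the capacitor during the push.

One disagreement: the scene and top cameras differed by about 5 mm in y and 7 mm in x. In the last top view the arm stood right beside the capacitor, so I only checked that picture by eye. By the scene camera the result has margin even with that offset.

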